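# Load the orbital shaker: each flask in the clamp of its size

## Task

Load the orbital shaker for the night: stand each of the four blue-capped flasks upright in the spring clamp that fits its base, pressed or lowered right down onto the clamp's disc. Keep them upright and set them in gently, do not drop them; leave the orange-capped flask and the brown bottle standing where they are.

Things in the scene. Friction and masses are not known exactly. Their poses are not given: they have to be found in the camera images.
- flask_250: The largest of four clear conical culture flasks with a ribbed BLUE screw cap (250 ml). Base 82 mm across, cone narrowing to a 38 mm neck, blue cap 42 mm across from 106 to 132 mm above the base; lift it by the cap. 132 mm tall in all. Origin at the centre of its underside, z up.
- flask_125: The second largest of four clear conical culture flasks with a ribbed BLUE screw cap (125 ml). Base 67 mm across, cone narrowing to a 34 mm neck, blue cap 38 mm across from 88 to 112 mm above the base; lift it by the cap. 112 mm tall in all. Origin at the centre of its underside, z up.
- flask_50: The second smallest of four clear conical culture flasks with a ribbed BLUE screw cap (50 ml). Base 52 mm across, cone narrowing to a 28 mm neck, blue cap 32 mm across from 66 to 88 mm above the base; lift it by the cap. 88 mm tall in all. Origin at the centre of its underside, z up.
- flask_25: The smallest of four clear conical culture flasks with a ribbed BLUE screw cap (25 ml). Base 39 mm across, cone narrowing to a 22 mm neck, blue cap 26 mm across from 53 to 72 mm above the base; lift it by the cap. 72 mm tall in all. Origin at the centre of its underside, z up.
- clamp_250: The largest of 4 steel clamps on the white shaker, for the 82 mm base of the 250 ml flask: a 3 mm disc, 4 stiff fingers on its diagonals round a 86 mm circle, 26 mm high, then flaring 9 mm out over 16 mm more. Origin: centre of the disc's underside, on the fixed platform (272 x 284 mm, 78 mm above the worktop; clamps in a square, 132 mm apart). Seated flask: underside 3 mm above it.
- clamp_125: The second largest of 4 steel clamps on the white shaker, for the 67 mm base of the 125 ml flask: a 3 mm disc, 4 stiff fingers on its diagonals round a 71 mm circle, 23 mm high, then flaring 9 mm out over 16 mm more. Origin: centre of the disc's underside, on the fixed platform (272 x 284 mm, 78 mm above the worktop; clamps in a square, 132 mm apart). Seated flask: underside 3 mm above it.
- clamp_50: The second smallest of 4 steel clamps on the white shaker, for the 52 mm base of the 50 ml flask: a 3 mm disc, 4 stiff fingers on its diagonals round a 56 mm circle, 20 mm high, then flaring 9 mm out over 16 mm more. Origin: centre of the disc's underside, on the fixed platform (272 x 284 mm, 78 mm above the worktop; clamps in a square, 132 mm apart). Seated flask: underside 3 mm above it.
- clamp_25: The smallest of 4 steel clamps on the white shaker, for the 39 mm base of the 25 ml flask: a 3 mm disc, 4 stiff fingers on its diagonals round a 43 mm circle, 17 mm high, then flaring 9 mm out over 16 mm more. Origin: centre of the disc's underside, on the fixed platform (272 x 284 mm, 78 mm above the worktop; clamps in a square, 132 mm apart). Seated flask: underside 3 mm above it.
- spare_flask: A clear conical flask like the 125 ml one (67 mm base, 112 mm tall) but with an ORANGE screw cap: stays where it is. Origin at the centre of its underside, z up.
- amber_bottle: Brown glass reagent bottle with a black cap, 66 mm across, 127 mm tall, standing among the flasks: stays where it is. Origin at the centre of its underside, z up.
Mind the look-alikes: they are no part of the job. What is shaped like the flask_125 but pink or purple is not meant.

How it is judged:
At the end, for the whole second after the job is handed in: Each blue-capped flask stands upright (within 7 degrees) in the clamp of its own size, within 8 mm of the clamp's centre and with its underside on the disc (no more than 5 mm above it), released and at rest; the orange-capped flask and the brown bottle stand upright within 3 cm of where they were (horizontal distance between flask_250 and clamp_250 below 0.008 m and z of flask_250 in the frame of clamp_250 between -0.002 and 0.008 m and angle between each of flask_250, flask_125, flask_50, flask_25, spare_flask, amber_bottle's own z axis and vertical below 0.12 rad and linear speed of each of flask_250, flask_125, flask_50, flask_25 below 0.02 m/s and angular speed of each of flask_250, flask_125, flask_50, flask_25 below 0.3 rad/s and contact force between each of flask_250, flask_125, flask_50, flask_25 and the fingers below 0.1 N and horizontal distance between flask_125 and clamp_125 below 0.008 m and z of flask_125 in the frame of clamp_125 between -0.002 and 0.008 m and horizontal distance between flask_50 and clamp_50 below 0.008 m and z of flask_50 in the frame of clamp_50 between -0.002 and 0.008 m and horizontal distance between flask_25 and clamp_25 below 0.008 m and z of flask_25 in the frame of clamp_25 between -0.002 and 0.008 m and distance of each of spare_flask, amber_bottle from where it was at the start of the episode below 0.03 m); the robot touches nothing.
It fails at once if the orange-capped flask or the brown bottle is carried off, pushed more than 3 cm or tipped over (distance of any of spare_flask, amber_bottle from where it was at the start of the episode above 0.03 m or angle between any of spare_flask, amber_bottle's own z axis and vertical above 0.4 rad).
It fails at once if a blue-capped flask is tipped over (more than about 35 degrees) (angle between any of flask_250, flask_125, flask_50, flask_25's own z axis and vertical above 0.6 rad).
It fails at once if a blue-capped flask is dropped (falls free by more than about 2.5 cm) ((linear speed of flask_250 above 0.7 m/s and contact force between flask_250 and the fingers below 0.05 N) or (linear speed of flask_125 above 0.7 m/s and contact force between flask_125 and the fingers below 0.05 N) or (linear speed of flask_50 above 0.7 m/s and contact force between flask_50 and the fingers below 0.05 N) or (linear speed of flask_25 above 0.7 m/s and contact force between flask_25 and the fingers below 0.05 N)).
It also fails if it takes over 99 s, if anything falls off the work surface, if the arm or the gripper's body presses on something with over 40 N, if the wrist force passes 120 N, or if a joint passes its speed limit or range.

## Robot

A 6-joint arm with a two-finger parallel gripper is mounted at the origin on a cart in front of the work surface, level with it; the furniture and walls round the work are solid. World frame = base frame: x ahead of the robot, y to its left, z up, the work surface at z = 0. Lengths are in m, angles in rad, forces in N, time in s.
With the tool pointing down it reaches from about 0.225 to 0.875 m from the base axis. Payload 3.4 kg.
Tool frame: the origin (TCP) lies at the very end of the fingers, on their centre line; the grasp point (between the pads) lies 19 mm behind it; z points along the fingers, y is the line along which they close (so a half turn about z gives the same grasp; the last joint's range is limited). The gripper opens to 85 mm and grips with 20 to 120 N. Pads are 22 mm wide; open, the fingers measure 114 mm over their backs; the gripper's body (76 mm by 85 mm) begins 54 mm behind the grasp point. The pads swing forward as they close: fully open they stand 13 mm farther back than shut.
Start: joints at [1.096, 0.276, 1.505, -0, 1.361, -0.121], TCP at [0.199, 0.539, 0.231] pointing down, gripper open.
Joint ranges: [-2.89, 2.89], [-0.75, 2.08], [0.22, 2.7], [-1.18, 4.32], [0.11, 2.71], [-2.7, 2.7]. Speed limits (rad/s): [2.57, 2.57, 3.14, 3.14, 3.14, 3.14].

## Interface

Orientations are given as a unit quaternion [w, x, y, z].
In Python, from rig import manip gives the robot as it stands. The module is installed in compiled form; this text tells all that it offers.
- The arm moves only by the tool play_rows, never from a script. Its argument "motion" is a list of rows, each a list of 5 numbers: the shift along the tool's x, y, z in units of 40 mm (1.0 is 40 mm), then the turn about the tool's z in units of 10 degrees (1.0 is 10 degrees), then the finger opening in mm, from 0 to 85.4. A call has 1 to 5 rows; each row is the pose to reach, as a shift and turn from the pose commanded when the call began, along the tool's axes at that moment; what a row does not reach only later rows make up. A row lasts 1/8 s, in which the tool goes at most 62.5 mm and 10.7 degrees, less where a joint would pass 70% of its speed; a pose out of reach is approached as far as the arm can. A call with a gripper value outside its range is refused whole. The fingers move at their own pace and stop on an object; "newtons" is the grip in N (left out, the last holds). Time passes only in rows, so rows that repeat a pose let the fingers close. It gives the time, the measured TCP pose, the force, the opening and the grip force at its end, in the units of the state.
- manip.get_state(): the state, without advancing time (a new reading comes with each control period).
- manip.get_image(name): name is "scene" or "top" or "wrist"; returns a dict with "img" (400x640x3 uint8, red, green, blue), "range_z" (400x640 float32, m along the optical axis (not along the pixel's ray), 0 where there is no reading), "fx", "fy", "cx", "cy" (pixels), "R" (3x3) and "t" (3): a world point X has camera coordinates R X + t. Camera axes: x right, y down, z forward; pixel columns grow to the right and rows downward; lengths in m; the calibration is good to about 2 mm. The wrist camera is an equidistant fisheye: a pixel r from the principal point sees the ray r / f radians off the axis. A picture is of the moment at which its call begins.
- manip.sign_off(): hands the job in; it is judged then, once.
The state is a dict: "clock": time; "qpos": joint angles; "qd": joint speeds; "effort": joint torques, N m; "position": TCP position; "ee_rot": TCP orientation; "contact_force": force on the tool from outside, world axes, zero at the start; "moment": the same for the moment, N m; "width": finger opening in m; "gripper_force": force on a finger pad.
Only numpy, scipy, OpenCV 4.12 (cv2) and the standard library are available. Lean on these libraries where they do the work, as an engineer would, in place of code of your own. Each camera call takes 0.05 s, during which the arm holds its last target. There are 200 camera calls.

## Working session

There is one attempt and no reset: what is moved stays moved. The work goes in short steps, Python scripts to look and compute and a tool call to move; the robot and the scene stay as the last step left them, time stands still between calls to the robot, and variables do not carry over. Pictures are saved under pics/ and viewed, at most 14 in all, crops included, and the job is handed in when it is done.

Besides the shell and the picture viewer there is one more tool, called after "Emit:" in YAML: its name, and indented under it one key for each argument. play_rows: Moves the arm, as the interface text tells. Its arguments: {"type":"object","properties":{"motion":{"type":"array","items":{"type":"array","items":{"type":"number"}}},"newtons":{"type":"number"}},"required":["motion"]}

```bash
mkdir -p pics; python3 - <<'E'
from rig import manip
import cv2,numpy as np
s=manip.get_state();print({k:np.round(v,3) for k,v in s.items()})
for n in ("scene","top"):
    d=manip.get_image(n);cv2.imwrite(f"pics/{n}0.png",d["img"][:,:,::-1]);np.savez(f"{n}0.npz",**d)
    print(n,d["fx"],d["cx"],d["cy"],np.round(d["R"],3).tolist(),np.round(d["t"],3))
E
```

```text
{'clock': np.float64(0.0), 'qpos': array([ 1.096,  0.277,  1.506,  0.   ,  1.361, -0.121]), 'qd': array([-0.002, -0.001, -0.   , -0.001,  0.   ,  0.   ]), 'effort': array([-0.0000e+00, -4.1677e+01, -2.4580e+01, -0.0000e+00,  1.1000e-02,
       -0.0000e+00]), 'position': array([0.199, 0.539, 0.23 ]), 'ee_rot': array([-0.   ,  0.176,  0.984, -0.001]), 'contact_force': array([0.132, 0.444, 0.31 ]), 'moment': array([ 0.003, -0.014, -0.022]), 'gripper_force': np.float64(0.0), 'width': np.float64(0.085)}
scene 448.6224142673483 318.5907699987683 201.44089786753153 [[0.843, -0.537, 0.01], [-0.218, -0.361, -0.907], [0.491, 0.763, -0.422]] [-0.516  0.156  1.22 ]
top 366.5901279968605 319.0590965483566 198.74374975950133 [[-0.025, -1.0, -0.005], [-0.993, 0.025, -0.119], [0.119, 0.002, -0.993]] [-0.121  0.543  1.323]
```

View pics/scene0.png

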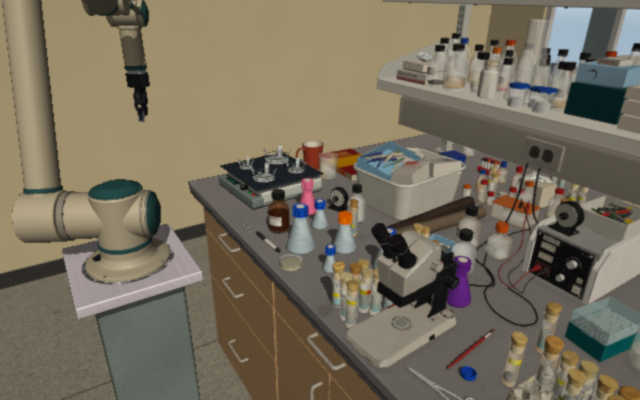

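View pics/top0.png

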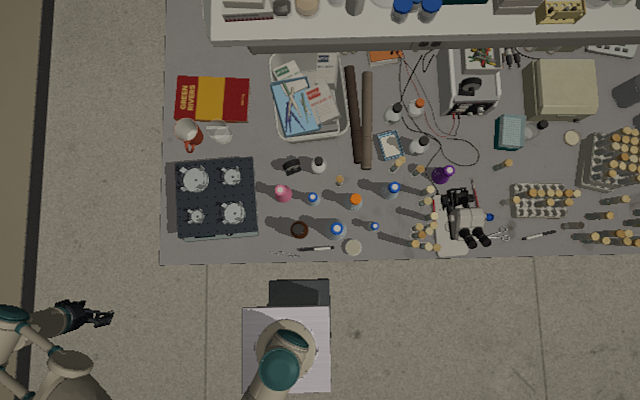

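```bash
cat >h.py <<'E'
import numpy as np,cv2
def pts(d):
    v,u=np.mgrid[0:400,0:640];z=d["range_z"]
    c=np.stack([(u-d["cx"])/d["fx"]*z,(v-d["cy"])/d["fy"]*z,z],-1)
    return (c-d["t"])@d["R"]
def ray(d,u,v,h):
    r=np.array([(u-d["cx"])/d["fx"],(v-d["cy"])/d["fy"],1])@d["R"];o=-d["t"]@d["R"]
    return o+r*(h-o[2])/r[2]
E
python3 - <<'E'
from h import *
for n in("top","scene"):
    d=dict(np.load(n+"0.npz"));P=pts(d);hsv=cv2.cvtColor(d["img"],cv2.COLOR_RGB2HSV)
    for nm,lo,hi in(("blue",(100,120,60),(125,255,255)),("orange",(5,150,120),(18,255,255))):
        m=cv2.inRange(hsv,lo,hi);k,l,st,c=cv2.connectedComponentsWithStats(m)
        for i in range(1,k):
            if st[i,4]<15:continue
            q=P[(l==i)&(d["range_z"]>0)]
            if len(q)==0: continue
            z=np.percentile(q[:,2],85)
            if z<.3 : print(n,nm,np.round(c[i]),st[i,:],np.round(np.median(q,0),3),"ztop",z.round(3))
    if n=="top":
        big=cv2.resize(d["img"][145:275,160:410],None,fx=3.2,fy=3.2,interpolation=cv2.INTER_CUBIC)
        cv2.imwrite("pics/crop.png",big[:,:,::-1])
        for u,v in((280,193),(300,229),(320,165),(340,180),(291,165)): print(u,v,P[v,u].round(3))
        pl=(abs(P[...,2]-.078)<.012);pl[:, 270:]=0;pl[:150]=0
        print(cv2.minAreaRect(P[pl][:,:2].astype(np.float32)), pl.sum())
E
```

```text
top blue [394. 187.] [388 182  13  11  73] [ 0.565 -0.394  0.112] ztop 0.115
top blue [312. 197.] [308 193   9   9  43] [ 0.54  -0.109  0.089] ztop 0.092
top blue [489. 217.] [486 213   8   8  42] [ 0.458 -0.77   0.006] ztop 0.009
top blue [336. 228.] [331 222  12  13  79] [ 0.427 -0.19   0.133] ztop 0.136
top blue [374. 226.] [371 222   8   8  32] [ 0.433 -0.328  0.072] ztop 0.075
top orange [382.  55.] [370  51  29  10 206] [ 1.08  -0.383  0.058] ztop 0.061
top orange [191.  96.] [187  85   8  25  86] [0.955 0.348 0.029] ztop 0.032
top orange [183.  99.] [180  89   8  20  78] [0.94  0.377 0.028] ztop 0.031
top orange [420. 102.] [417  98   7   8  46] [ 0.877 -0.509  0.098] ztop 0.102
top orange [186. 144.] [185 142   4   6  15] [0.742 0.337 0.098] ztop 0.1
top orange [355. 198.] [350 193  11  12  97] [ 0.529 -0.26   0.113] ztop 0.115
280 193 [0.554 0.001 0.115]
300 229 [ 0.427 -0.067  0.127]
320 165 [ 0.651 -0.141  0.108]
340 180 [ 0.594 -0.209  0.117]
291 165 [ 0.661 -0.036  0.073]
((0.37246716022491455, 0.22034011781215668), (0.7182453870773315, 0.2882697880268097), 4.57203722000
[... 1222 characters left out ...]
1 200   6   7  33] [ 0.594 -0.216  0.111] ztop 0.115
scene orange [518. 207.] [515 200   9  12  40] [ 1.081 -0.422  0.056] ztop 0.058
scene orange [530. 209.] [528 204   4  10  33] [ 1.106 -0.448  0.057] ztop 0.059
scene orange [537. 208.] [535 206   5   5  17] [ 1.134 -0.454  0.057] ztop 0.058
scene orange [345. 217.] [338 211  15  14 171] [ 0.523 -0.272  0.107] ztop 0.112
scene orange [503. 227.] [498 222  11  12 101] [ 0.871 -0.519  0.094] ztop 0.098
scene orange [356. 268.] [351 263  11  11  88] [ 0.396 -0.492  0.11 ] ztop 0.112
scene orange [555. 344.] [547 336  16  18 187] [ 0.528 -0.874  0.127] ztop 0.128
scene orange [631. 393.] [623 387  17  13 153] [ 0.527 -0.994  0.126] ztop 0.127
```

View pics/crop.png

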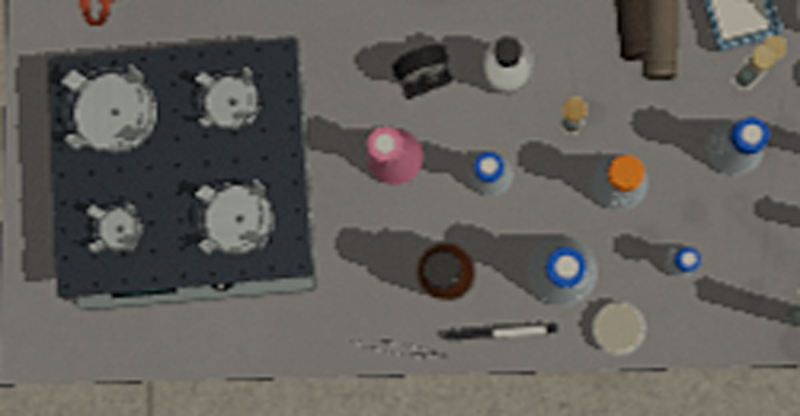

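Candidates at top pixels: blue-capped flasks (337,229) 250 ml, (394,187) 125 ml, (312,198) 50 ml, (375,226) 25 ml; not meant are the pink flask (283,193), purple flask (443,175), orange cap (355,199), amber bottle (299,229) and a loose blue cap lying at (489,217). The crop shows four blue-ringed caps on clear cones; clamps in full-image pixels are 250 (195,180), 50 (232,177), 25 (197,216), 125 (235,213).

```bash
python3 - <<'E'
from h import *
S={"250":((337,229),(300,212),.132,.106),"125":((394,187),(393,232),.112,.088),"50":((312,198),(320,205),.088,.066),"25":((375,226),(330,250),.072,.053)}
D={n:dict(np.load(n+"0.npz")) for n in("top","scene")}
for k,(a,b,zt,zb) in S.items():
    for n,c in(("top",a),("scene",b)):
        d=D[n];hsv=cv2.cvtColor(d["img"],cv2.COLOR_RGB2HSV)
        m=cv2.inRange(hsv,(100,90,40),(128,255,255));_,l,st,_=cv2.connectedComponentsWithStats(m)
        w=l[c[1]-8:c[1]+9,c[0]-8:c[0]+9];i=np.bincount(w[w>0]).argmax()
        h=cv2.convexHull(np.argwhere(l==i)[:,::-1].astype(np.int32));M=cv2.moments(h)
        u,v=M["m10"]/M["m00"],M["m01"]/M["m00"]
        print(k,n,np.round((u,v),1),ray(d,u,v,zt-.006 if n=="top" else (zt+zb)/2+.003).round(4),st[i,:4])
d=D["top"];P=pts(d)
g=cv2.cvtColor(d["img"],cv2.COLOR_RGB2GRAY)
obs={}
for k,(u,v) in {"250":(195,180),"50":(232,177),"25":(197,216),"125":(235,213)}.items():
    m=((g>85)&(P[...,2]<.095)&(P[...,2]>.07)).astype(np.uint8)
    R={"250":15,"125":13,"50":11,"25":8}[k]
    yy,xx=np.nonzero(m[v-R:v+R+1,u-R:u+R+1]);xx=xx+u-R;yy=yy+v-R
    (cu,cv_),r=cv2.minEnclosingCircle(np.c_[xx,yy].astype(np.float32))
    print(k,"cent",xx.mean().round(1),yy.mean().round(1),"circ",np.round((cu,cv_,r),1),ray(d,xx.mean(),yy.mean(),.081).round(4),ray(d,cu,cv_,.081).round(4),len(xx))
pl=(abs(P[...,2]-.078)<.008)&(g<70);pl[:,270:]=0;pl[:150]=0;pl[245:]=0
pl=cv2.morphologyEx(pl.astype(np.uint8),cv2.MORPH_OPEN,np.ones((3,3)))
h=cv2.convexHull(np.argwhere(pl)[:,::-1].astype(np.int32))[:,0]
w=np.array([ray(d,u,v,.078)[:2] for u,v in h],np.float32);print(cv2.minAreaRect(w))
big=cv2.resize(d["img"][150:245,165:265],None,fx=6,fy=6,interpolation=cv2.INTER_CUBIC);cv2.imwrite("pics/clamps.png",big[:,:,::-1])
E
```

```text
250 top [336.3 228. ] [ 0.4268 -0.1907  0.126 ] [330 222  13  13]
250 scene [299.5 210.3] [ 0.4223 -0.198   0.122 ] [292 203  16  15]
125 top [393.9 186.8] [ 0.5666 -0.3978  0.106 ] [388 181  13  12]
125 scene [391.9 231.1] [ 0.5842 -0.3945  0.103 ] [388 227   9  10]
50 top [312.3 196.6] [ 0.5423 -0.1105  0.082 ] [308 192  10  10]
50 scene [319.9 204.1] [ 0.5396 -0.1186  0.08  ] [315 199  11  11]
25 top [374.5 225.5] [ 0.4346 -0.3299  0.066 ] [371 222   8   8]
25 scene [330.  249.8] [ 0.4308 -0.3368  0.0655] [325 245  11  11]
250 cent 194.6 179.3 circ [192.6 178.5  15.8] [0.6158 0.3106 0.081 ] [0.6189 0.3179 0.081 ] 450
50 cent 231.4 176.0 circ [230.1 175.3  11. ] [0.6246 0.1784 0.081 ] [0.627  0.1832 0.081 ] 196
25 cent 196.3 216.1 circ [195.7 217.5   8.7] [0.4832 0.3027 0.081 ] [0.4782 0.3046 0.081 ] 124
125 cent 233.6 212.9 circ [232.  212.3  13.3] [0.491 0.17  0.081] [0.4935 0.176  0.081 ] 326
((0.5528667569160461, 0.23573961853981018), (0.2716071605682373, 0.2820827066898346), 3.5094757080078125)
```

View pics/clamps.png

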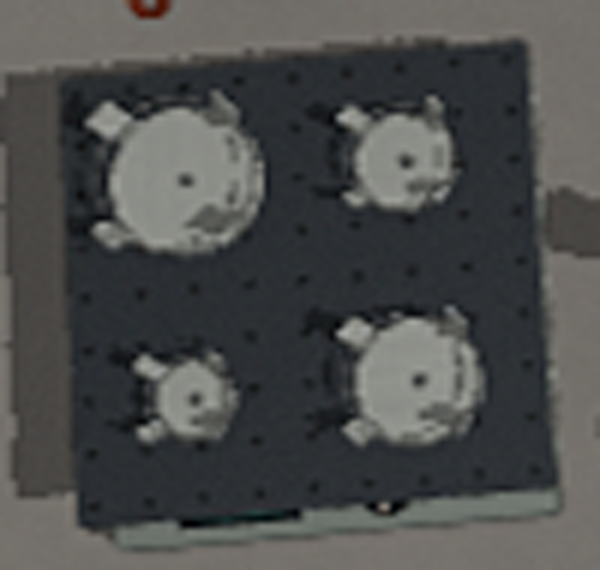

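The crop shows each clamp's disc with a dark centre hole: 250 (195.4,179.6), 50 (232.2,176.3), 25 (197.1,215.9), 125 (234.4,212.9) in full-image pixels.

```bash
python3 - <<'E'
from h import *
d=dict(np.load("top0.npz"))
o=np.array([ray(d,*p,.081)[:2] for p in((195.4,179.6),(232.2,176.3),(197.1,215.9),(234.4,212.9))])
m=np.array([(1,1),(1,-1),(-1,1),(-1,-1)])*.066
c=o.mean(0);U,s,V=np.linalg.svd(m.T@(o-c));R=(U@V)
print(o.round(4),c,np.degrees(np.arctan2(R[0,1],R[0,0])));print((c+m@R).round(4))
E
```

```text
[[0.6146 0.3078]
 [0.6232 0.1755]
 [0.4838 0.2997]
 [0.4911 0.1672]] [0.55320173 0.23755371] 3.4967483329203946
[[0.6151 0.3075]
 [0.6231 0.1757]
 [0.4833 0.2994]
 [0.4914 0.1677]]
```

Emit:
play_rows:
  motion:
    - [-0.9, -1.2, -0.2, 0, 85]
    - [-1.8, -2.4, -0.4, 0, 85]
    - [-2.7, -3.6, -0.6, 0, 85]
    - [-3.6, -4.8, -0.8, 0, 75]
    - [-4.5, -6, -0.8, 0, 65]
  newtons: 50

```text
clock: 0.72
position: [0.2853, 0.2503, 0.2637]
ee_rot: [0.001, 0.176, 0.984, 0.0]
contact_force: [1.6, -0.5, -0.3]
width: 0.0647
gripper_force: 0.0
```

Emit:
play_rows:
  motion:
    - [-0.9, -1.2, 0, 0, 65]
    - [-1.8, -2.4, 0, 0, 65]
    - [-2.7, -3.6, 0, 0, 65]
    - [-3.6, -4.8, 0, 0, 65]
    - [-4.5, -6, 0, 0, 65]

```text
clock: 1.35
position: [0.3706, -0.0374, 0.2633]
ee_rot: [0.0, 0.176, 0.984, 0.0]
contact_force: [0.8, 1.0, -0.1]
width: 0.0652
gripper_force: 0.0
```

```bash
cat >>h.py <<'E'
F={"250":(.4268,-.1907,.100),"125":(.5666,-.3978,.081),"50":(.5423,-.1105,.058),"25":(.4346,-.3299,.0435)}
C={"250":(.6151,.3075,.181),"50":(.6231,.1757,.139),"25":(.4833,.2994,.1245),"125":(.4914,.1677,.162)}
def go(p):
    from rig import manip
    from scipy.spatial.transform import Rotation as Ro
    s=manip.get_state();q=s["ee_rot"];R=Ro.from_quat([*q[1:],q[0]]).as_matrix()
    print("t",round(float(s["clock"]),2),"pos",s["position"].round(4),"w",s["width"].round(4),"z",R[:,2].round(3),"y",R[:2,1].round(3),"units",(R.T@(np.array(p)-s["position"])/.04).round(2))
E
python3 -c "
from h import *
go((.4268,-.1907,.22))"
```

```text
Traceback (most recent call last):
  File "h.py", line 15, in go
    print("t",round(float(s["clock"]),2),"pos",s["position"].round(4),"w",s["width"].round(4),"z",R[:,2].round(3),"y",R[:2,1].round(3),"units",(R.T@(np.array(p)-s["position"])/.04).round(2))
                                                                          ^^^^^^^^^^^^^^^^
AttributeError: 'float' object has no attribute 'round'
```

Emit:
play_rows:
  motion:
    - [-0.9, -1.1, 0, 0, 65]
    - [-1.8, -2.1, 0.2, 0, 65]
    - [-2.65, -3.1, 0.5, 0, 65]
    - [-2.65, -3.1, 1, 0, 65]
    - [-2.65, -3.1, 1, 0, 65]

```text
clock: 1.98
position: [0.4258, -0.1883, 0.2214]
ee_rot: [-0.002, 0.177, 0.984, 0.001]
contact_force: [-0.8, -0.1, 0.3]
width: 0.065
gripper_force: 0.0
```

```bash
sed -i 's/s\["width"\].round(4)/round(float(s["width"]),4)/' h.py
python3 - <<'E'
from h import *
from rig import manip
go((.4268,-.1907,.1))
d=manip.get_image("wrist");cv2.imwrite("pics/w1.png",d["img"][:,:,::-1]);np.savez("w1.npz",**d)
# project predicted caps
for k,z in(("250",.132),("125",.112),("50",.088),("25",.072)):
    X=d["R"]@np.array([*F[k][:2],z])+d["t"];th=np.arccos(X[2]/np.linalg.norm(X));a=np.arctan2(X[1],X[0])
    print(k,round(d["cx"]+d["fx"]*th*np.cos(a),1),round(d["cy"]+d["fy"]*th*np.sin(a),1))
print(d["fx"],d["cx"],d["cy"])
E
```

```text
t 1.98 pos [ 0.4258 -0.1883  0.2214] w 0.065 z [-0.004  0.003 -1.   ] y [0.348 0.938] units [-0.06 -0.05  3.03]
250 319.0 209.1
125 199.5 363.0
50 428.5 268.6
25 201.8 241.0
309.70691628693146 321.13196468971466 201.9819472296396
```

View pics/w1.png

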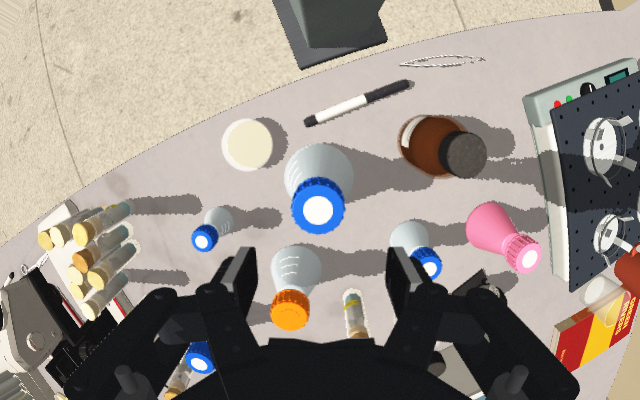

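The white cap labels sit at (318,209), (200,362), (430,269), (204,240), within about 2 px of the projected estimates, so the flask positions hold. Grasp the 250.

Emit:
play_rows:
  motion:
    - [-0.05, -0.05, 0.8, 0, 65]
    - [-0.05, -0.05, 1.6, 0, 65]
    - [-0.05, -0.05, 2.4, 0, 65]
    - [-0.05, -0.05, 3, 0, 65]
    - [-0.05, -0.05, 3, 0, 65]

```text
clock: 2.65
position: [0.4275, -0.19, 0.1029]
ee_rot: [-0.001, 0.175, 0.985, 0.001]
contact_force: [0.1, -0.7, 0.8]
width: 0.0646
gripper_force: 0.0
```

Emit:
play_rows:
  motion:
    - [0, 0, 0, 0, 45]
    - [0, 0, 0, 0, 30]
    - [0, 0, 0, 0, 30]
    - [0, 0, 0, 0, 30]
    - [0, 0, 0, 0, 30]

```text
clock: 3.28
position: [0.4295, -0.1918, 0.1051]
ee_rot: [0.002, 0.176, 0.984, -0.001]
contact_force: [-0.5, 0.7, 7.2]
width: 0.0405
gripper_force: 50.7
```

```bash
python3 -c "
from h import *
go((.6151,.3075,.35))"
```

```text
t 3.27 pos [ 0.4295 -0.1918  0.1051] w 0.0405 z [ 0.003 -0.002 -1.   ] y [0.347 0.938] units [-0.05 13.32 -6.13]
```

Emit:
play_rows:
  motion:
    - [0, 0, -0.5, 0, 30]
    - [0, 0, -1.4, 0, 30]
    - [0, 0, -2.4, 0, 30]
    - [0, 0, -3.4, 0, 30]
    - [0, 0, -4, 0, 30]

```text
clock: 3.9
position: [0.4288, -0.1915, 0.2659]
ee_rot: [0.002, 0.176, 0.984, -0.001]
contact_force: [0.1, 0.1, -1.7]
width: 0.0405
gripper_force: 51.0
```

Emit:
play_rows:
  motion:
    - [0, 0.7, 0, 0, 30]
    - [0, 2, 0, 0, 30]
    - [0, 3.4, 0, 0, 30]
    - [0, 4.8, 0, 0, 30]
    - [0, 6.2, 0, 0, 30]

```text
clock: 4.53
position: [0.5146, 0.0431, 0.2638]
ee_rot: [0.001, 0.176, 0.984, 0.0]
contact_force: [0.6, -0.5, -0.6]
width: 0.041
gripper_force: 51.0
```

Emit:
play_rows:
  motion:
    - [0, 1.4, 0, 0, 30]
    - [0, 2.8, 0, 0, 30]
    - [0, 4.2, 0, 0, 30]
    - [0, 5.4, 0, 0, 30]
    - [0, 6.2, 0, 0, 30]

```text
clock: 5.15
position: [0.6004, 0.2765, 0.2632]
ee_rot: [0.0, 0.175, 0.985, 0.0]
contact_force: [-0.2, 0.9, -1.1]
width: 0.0403
gripper_force: 51.0
```

```bash
python3 -c "
from h import *
go((.6151,.3075,.186))"
```

```text
t 5.15 pos [0.6004 0.2765 0.2632] w 0.0403 z [ 0.     0.001 -1.   ] y [0.345 0.939] units [-0.08  0.85  1.93]
```

Emit:
play_rows:
  motion:
    - [-0.1, 0.5, 0, 0, 30]
    - [-0.1, 0.85, 0, 0, 30]
    - [-0.1, 0.85, 0.3, 0, 30]
    - [-0.1, 0.85, 0.6, 0, 30]
    - [-0.1, 0.85, 0.6, 0, 30]

```text
clock: 5.78
position: [0.6144, 0.3033, 0.2375]
ee_rot: [-0.002, 0.176, 0.984, -0.001]
contact_force: [-0.2, -0.7, -1.1]
width: 0.0406
gripper_force: 51.1
```

```bash
python3 - <<'E'
from h import *
from rig import manip
go((.6151,.3075,.186))
for n in("top","scene"):
    d=manip.get_image(n);I=d["img"];I=I[145:245,160:265] if n=="top" else I[100:220,200:340]
    I=cv2.resize(I,None,fx=5,fy=5,interpolation=cv2.INTER_CUBIC);cv2.imwrite(f"pics/p1{n}.png",I[:,:,::-1])
d=manip.get_image("wrist");cv2.imwrite("pics/w2.png",d["img"][:,:,::-1])
E
```

```text
t 5.78 pos [0.6144 0.3033 0.2375] w 0.0406 z [-0.004 -0.002 -1.   ] y [0.347 0.938] units [0.02 0.11 1.29]
```

View pics/w2.png

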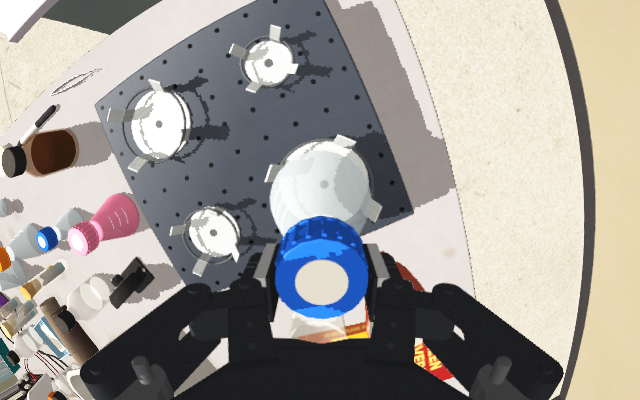

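The wrist view shows the flask upright in the pads, base over the large clamp at (320,190), centred within a few mm. Lowering.

Emit:
play_rows:
  motion:
    - [0, 0.08, 0.3, 0, 30]
    - [0, 0.08, 0.6, 0, 30]
    - [0, 0.08, 0.8, 0, 30]
    - [0, 0.08, 1, 0, 30]
    - [0, 0.08, 1, 0, 30]

```text
clock: 6.55
position: [0.6164, 0.3074, 0.1983]
ee_rot: [-0.001, 0.176, 0.984, -0.0]
contact_force: [0.1, -0.2, -2.0]
width: 0.0404
gripper_force: 51.1
```

Emit:
play_rows:
  motion:
    - [0, 0, 0.1, 0, 30]
    - [0, 0, 0.2, 0, 30]
    - [0, 0, 0.3, 0, 30]
    - [0, 0, 0.3, 0, 30]
    - [0, 0, 0.3, 0, 30]

```text
clock: 7.18
position: [0.6169, 0.3076, 0.1874]
ee_rot: [0.0, 0.176, 0.984, 0.0]
contact_force: [-0.8, 0.1, -1.1]
width: 0.0407
gripper_force: 51.1
```

Emit:
play_rows:
  motion:
    - [0, 0, 0.05, 0, 30]
    - [0, 0, 0.1, 0, 30]
    - [0, 0, 0.1, 0, 30]
    - [0, 0, 0.1, 0, 30]

```text
clock: 7.68
position: [0.6171, 0.3076, 0.186]
ee_rot: [0.001, 0.176, 0.984, 0.001]
contact_force: [-2.8, -0.3, 7.7]
width: 0.0407
gripper_force: 51.9
```

Emit:
play_rows:
  motion:
    - [0, 0, 0.05, 0, 30]
    - [0, 0, 0.05, 0, 50]
    - [0, 0, 0.05, 0, 60]
    - [0, 0, 0.05, 0, 60]
    - [0, 0, 0.05, 0, 60]

```text
clock: 8.3
position: [0.6167, 0.3076, 0.1808]
ee_rot: [-0.0, 0.176, 0.984, -0.0]
contact_force: [0.4, 0.5, 0.1]
width: 0.0599
gripper_force: 0.0
```

Emit:
play_rows:
  motion:
    - [0, 0, -0.5, 0, 60]
    - [0, 0, -1.2, 0, 60]
    - [0, 0, -2, 0, 60]
    - [0, 0, -2.8, 0, 60]
    - [0, 0, -3.2, 0, 60]

```text
clock: 8.93
position: [0.6173, 0.3078, 0.3112]
ee_rot: [0.001, 0.176, 0.984, 0.001]
contact_force: [0.2, -0.0, -0.0]
width: 0.06
gripper_force: 0.0
```

```bash
cat >>h.py <<'E'
def cap(name,zt,near,k=""):
    from rig import manip
    d=manip.get_image(name);P=pts(d);hsv=cv2.cvtColor(d["img"],cv2.COLOR_RGB2HSV)
    m=cv2.inRange(hsv,(100,90,40),(128,255,255));n,l,st,_=cv2.connectedComponentsWithStats(m)
    for i in range(1,n):
        if st[i,4]<20: continue
        M=cv2.moments(cv2.convexHull(np.argwhere(l==i)[:,::-1].astype(np.int32)))
        if M["m00"]==0: continue
        X=ray(d,M["m10"]/M["m00"],M["m01"]/M["m00"],zt-.006)
        if np.hypot(*(X[:2]-near[:2]))<.06: print(name,k,X.round(4),"z",np.median(P[l==i][:,2]).round(4),np.percentile(P[l==i][:,2],85).round(4))
    return d
E
python3 - <<'E'
from h import *
go((.4346,-.3299,.15))
cap("top",.213,C["250"])
d=cap("scene",.213,C["250"])
I=cv2.resize(d["img"][100:220,200:340],None,fx=5,fy=5,interpolation=cv2.INTER_CUBIC);cv2.imwrite("pics/p2.png",I[:,:,::-1])
E
```

```text
t 8.93 pos [0.6173 0.3078 0.3112] w 0.06 z [ 0.003  0.001 -1.   ] y [0.346 0.938] units [ -1.23 -16.55   4.  ]
top  [0.613  0.3054 0.207 ] z 0.2125 0.2159
scene  [0.6004 0.2805 0.207 ] z 0.2017 0.2112
```

View pics/p2.png

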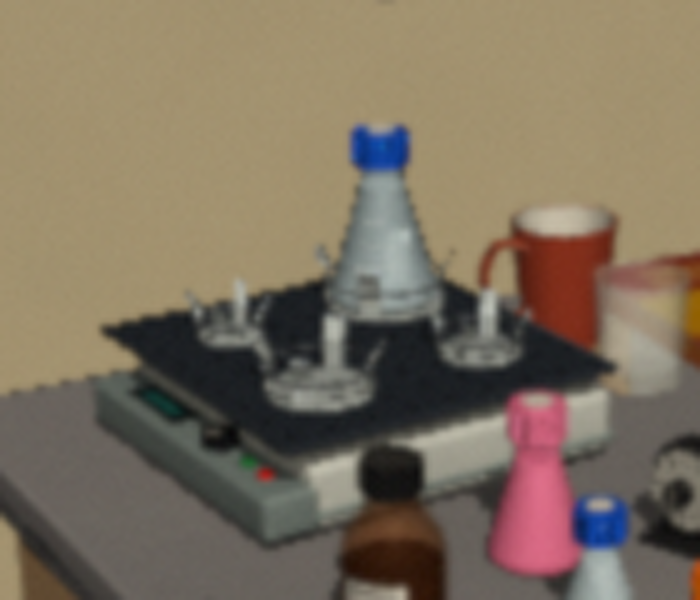

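The view shows the 250 ml flask upright in the rear clamp (crop (382,260)), seated. Next: the 25 ml.

Emit:
play_rows:
  motion:
    - [0, -1, 0, 0, 45]
    - [-0.2, -2.4, 0, 0, 45]
    - [-0.3, -3.9, 0, 0, 45]
    - [-0.4, -5.4, 0, 0, 45]
    - [-0.5, -6.9, 0, 0, 45]

```text
clock: 9.65
position: [0.5384, 0.0401, 0.3075]
ee_rot: [-0.001, 0.176, 0.984, -0.0]
contact_force: [-0.0, -0.3, -1.3]
width: 0.0448
gripper_force: 0.0
```

Emit:
play_rows:
  motion:
    - [-0.1, -1.5, 0, 0, 45]
    - [-0.2, -3, 0, 0, 45]
    - [-0.3, -4.5, 0, 0, 45]
    - [-0.4, -6, 0, 0, 45]
    - [-0.5, -7.4, 0, 0, 45]

```text
clock: 10.28
position: [0.4547, -0.2443, 0.3076]
ee_rot: [-0.001, 0.176, 0.984, 0.001]
contact_force: [1.3, -0.6, 0.2]
width: 0.0446
gripper_force: 0.0
```

Emit:
play_rows:
  motion:
    - [-0.1, -1.2, 0, 0, 45]
    - [-0.23, -2.25, 0.5, 0, 45]
    - [-0.23, -2.25, 1.8, 0, 45]
    - [-0.23, -2.25, 3, 0, 45]
    - [-0.23, -2.25, 3, 0, 45]

```text
clock: 10.9
position: [0.4305, -0.3277, 0.1843]
ee_rot: [-0.005, 0.176, 0.984, 0.003]
contact_force: [-0.2, 0.9, -0.4]
width: 0.0447
gripper_force: 0.0
```

```bash
python3 -c "
from h import *
go(F['25'])"
```

```text
t 10.9 pos [ 0.4305 -0.3277  0.1843] w 0.0447 z [-0.008  0.009 -1.   ] y [0.347 0.938] units [-0.15 -0.03  3.52]
```

Emit:
play_rows:
  motion:
    - [-0.1, 0, 0.8, 0, 45]
    - [-0.1, 0, 1.6, 0, 45]
    - [-0.1, 0, 2, 0, 45]
    - [-0.1, 0, 2, 0, 45]
    - [-0.1, 0, 2, 0, 45]

```text
clock: 11.52
position: [0.4383, -0.3326, 0.1108]
ee_rot: [0.001, 0.176, 0.984, -0.001]
contact_force: [-0.2, -0.9, 0.5]
width: 0.0442
gripper_force: 0.0
```

```bash
python3 - <<'E'
from h import *
from rig import manip
go(F['25'])
d=manip.get_image("wrist");cv2.imwrite("pics/w3.png",d["img"][:,:,::-1])
go(F['25'])
E
```

```text
t 11.53 pos [ 0.4383 -0.3326  0.1108] w 0.0442 z [ 0.002 -0.002 -1.   ] y [0.346 0.938] units [0.11 0.03 1.68]
t 11.57 pos [ 0.4383 -0.3326  0.1108] w 0.0446 z [ 0.002 -0.002 -1.   ] y [0.346 0.938] units [0.11 0.03 1.68]
```

View pics/w3.png

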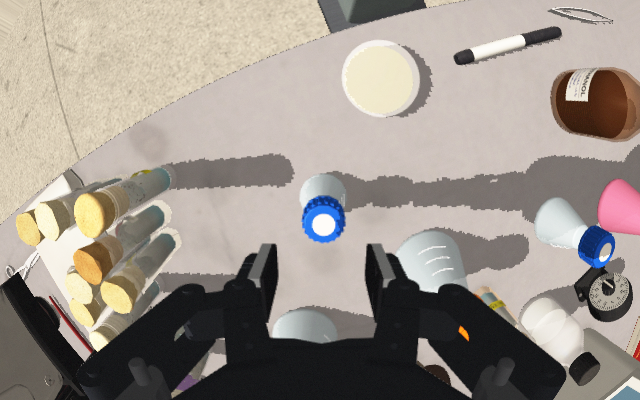

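Emit:
play_rows:
  motion:
    - [0.1, 0.03, 0.6, 0, 45]
    - [0.1, 0.03, 1.2, 0, 45]
    - [0.1, 0.03, 1.65, 0, 45]
    - [0.1, 0.03, 1.65, 0, 45]
    - [0.1, 0.03, 1.65, 0, 45]

```text
clock: 12.2
position: [0.4348, -0.3301, 0.0445]
ee_rot: [0.001, 0.176, 0.984, -0.001]
contact_force: [-1.0, -0.6, -0.6]
width: 0.0447
gripper_force: 0.0
```

Emit:
play_rows:
  motion:
    - [0, 0, 0, 0, 35]
    - [0, 0, 0, 0, 15]
    - [0, 0, 0, 0, 15]
    - [0, 0, 0, 0, 15]
    - [0, 0, 0, 0, 15]

```text
clock: 12.82
position: [0.4346, -0.3299, 0.0444]
ee_rot: [0.001, 0.176, 0.984, -0.001]
contact_force: [-0.1, 0.1, 6.1]
width: 0.0244
gripper_force: 48.8
```

```bash
python3 -c "
from h import *
go(C['25']);go(F['25'])"
```

```text
t 12.82 pos [ 0.4346 -0.3299  0.0444] w 0.0244 z [ 0.002 -0.001 -1.   ] y [0.346 0.938] units [ 4.3  15.18 -2.02]
t 12.82 pos [ 0.4346 -0.3299  0.0444] w 0.0244 z [ 0.002 -0.001 -1.   ] y [0.346 0.938] units [-0.   -0.    0.02]
```

Emit:
play_rows:
  motion:
    - [0, 0, -0.5, 0, 15]
    - [0, 0, -1.7, 0, 15]
    - [0, 0, -3, 0, 15]
    - [0, 0, -4.2, 0, 15]
    - [0, 0, -5, 0, 15]

```text
clock: 13.45
position: [0.4344, -0.3296, 0.2459]
ee_rot: [0.001, 0.176, 0.984, -0.001]
contact_force: [-0.2, -1.1, -1.0]
width: 0.0243
gripper_force: 49.1
```

Emit:
play_rows:
  motion:
    - [0.2, 0.8, 0, 0, 15]
    - [0.6, 2.2, 0, 0, 15]
    - [1, 3.6, 0, 0, 15]
    - [1.4, 5, 0, 0, 15]
    - [1.8, 6.4, 0, 0, 15]

```text
clock: 14.08
position: [0.4549, -0.0624, 0.2433]
ee_rot: [0.0, 0.176, 0.984, 0.0]
contact_force: [1.5, -0.3, 0.1]
width: 0.0248
gripper_force: 49.1
```

Emit:
play_rows:
  motion:
    - [0.4, 1.4, 0, 0, 15]
    - [0.8, 2.8, 0, 0, 15]
    - [1.2, 4.2, 0, 0, 15]
    - [1.6, 5.6, 0, 0, 15]
    - [2, 7, 0, 0, 15]

```text
clock: 14.7
position: [0.4768, 0.228, 0.2434]
ee_rot: [0.0, 0.176, 0.984, -0.0]
contact_force: [0.5, -0.6, 0.1]
width: 0.0247
gripper_force: 49.1
```

Emit:
play_rows:
  motion:
    - [0.3, 1.2, 0, 0, 15]
    - [0.5, 1.78, 0, 0, 15]
    - [0.5, 1.78, 0.8, 0, 15]
    - [0.5, 1.78, 1.4, 0, 15]
    - [0.5, 1.78, 1.4, 0, 15]

```text
clock: 15.32
position: [0.4814, 0.2992, 0.1853]
ee_rot: [-0.002, 0.176, 0.984, -0.001]
contact_force: [-0.0, -0.8, -0.4]
width: 0.0243
gripper_force: 49.2
```

Emit:
play_rows:
  motion:
    - [0, 0, 0, 0, 15]
    - [0, 0, 0, 0, 15]

```text
clock: 15.58
position: [0.4838, 0.3001, 0.1887]
ee_rot: [0.001, 0.176, 0.984, 0.001]
contact_force: [-0.0, -0.2, 0.2]
width: 0.0244
gripper_force: 49.2
```

```bash
python3 -c "
from h import *
go(C['25'])"
```

```text
t 15.57 pos [0.4838 0.3001 0.1887] w 0.0244 z [ 0.002  0.001 -1.   ] y [0.347 0.938] units [ 0.01 -0.02  1.6 ]
```

Emit:
play_rows:
  motion:
    - [0, 0, 0.4, 0, 15]
    - [0, 0, 0.8, 0, 15]
    - [0, 0, 1.1, 0, 15]
    - [0, 0, 1.35, 0, 15]
    - [0, 0, 1.5, 0, 15]

```text
clock: 16.2
position: [0.4828, 0.2997, 0.1264]
ee_rot: [-0.0, 0.176, 0.984, -0.0]
contact_force: [0.9, -0.6, 0.8]
width: 0.0241
gripper_force: 49.2
```

Emit:
play_rows:
  motion:
    - [0, 0, 0.05, 0, 15]
    - [0, 0, 0.1, 0, 15]
    - [0, 0, 0.12, 0, 15]
    - [0, 0, 0.12, 0, 15]

```text
clock: 16.7
position: [0.4832, 0.2998, 0.1254]
ee_rot: [0.001, 0.176, 0.984, 0.0]
contact_force: [-3.7, -2.7, 14.0]
width: 0.0244
gripper_force: 50.5
```

Emit:
play_rows:
  motion:
    - [0, 0, 0, 0, 30]
    - [0, 0, 0, 0, 45]
    - [0, 0, 0, 0, 45]
    - [0, 0, 0, 0, 45]

```text
clock: 17.2
position: [0.483, 0.2999, 0.1222]
ee_rot: [-0.0, 0.176, 0.984, -0.0]
contact_force: [0.2, 0.0, -0.2]
width: 0.0447
gripper_force: 0.0
```

Emit:
play_rows:
  motion:
    - [0, 0, -0.5, 0, 45]
    - [0, 0, -1.2, 0, 45]
    - [0, 0, -2, 0, 45]
    - [0, 0, -3, 0, 48]
    - [0, 0, -3.6, 0, 48]

```text
clock: 17.82
position: [0.4836, 0.3001, 0.2685]
ee_rot: [0.001, 0.176, 0.984, 0.001]
contact_force: [0.7, 0.7, 0.0]
width: 0.048
gripper_force: 0.0
```

```bash
python3 - <<'E'
from h import *
go((*F['50'][:2],.15))
cap("top",.153,C["25"])
d=cap("top",.088,F["50"])
E
```

```text
t 17.82 pos [0.4836 0.3001 0.2685] w 0.048 z [ 0.002  0.001 -1.   ] y [0.346 0.938] units [-4.93 -9.13  2.96]
top  [0.4831 0.2986 0.147 ] z 0.152 0.1564
top  [ 0.5423 -0.1105  0.082 ] z 0.0872 0.0909
```

Emit:
play_rows:
  motion:
    - [-0.4, -0.8, 0, 0, 48]
    - [-1.1, -2.1, 0, 0, 48]
    - [-1.8, -3.4, 0, 0, 48]
    - [-2.5, -4.7, 0, 0, 48]
    - [-3.2, -6, 0, 0, 48]

```text
clock: 18.55
position: [0.5193, 0.0287, 0.2649]
ee_rot: [-0.001, 0.176, 0.984, -0.0]
contact_force: [0.5, 0.3, -0.6]
width: 0.0481
gripper_force: 0.0
```

Emit:
play_rows:
  motion:
    - [-0.7, -1.3, 0, 0, 48]
    - [-1.4, -2.6, 0, 0, 48]
    - [-1.73, -3.13, 0.5, 0, 48]
    - [-1.73, -3.13, 1.6, 0, 48]
    - [-1.73, -3.13, 2.8, 0, 48]

```text
clock: 19.18
position: [0.541, -0.1116, 0.1521]
ee_rot: [-0.0, 0.177, 0.984, 0.0]
contact_force: [-0.2, 0.3, 0.8]
width: 0.0484
gripper_force: 0.0
```

Emit:
play_rows:
  motion:
    - [0, 0, 0, 0, 48]
    - [0, 0, 0, 0, 48]
    - [0, 0, 0, 0, 48]

```text
clock: 19.55
position: [0.543, -0.1114, 0.1565]
ee_rot: [0.002, 0.176, 0.984, -0.0]
contact_force: [-0.8, 0.1, 0.5]
width: 0.0478
gripper_force: 0.0
```

```bash
python3 - <<'E'
from h import *
from rig import manip
go(F['50'])
d=manip.get_image("wrist");cv2.imwrite("pics/w4.png",d["img"][:,:,::-1])
E
```

```text
t 19.55 pos [ 0.543  -0.1114  0.1565] w 0.0478 z [ 0.004 -0.001 -1.   ] y [0.346 0.938] units [0.03 0.01 2.46]
```

View pics/w4.png

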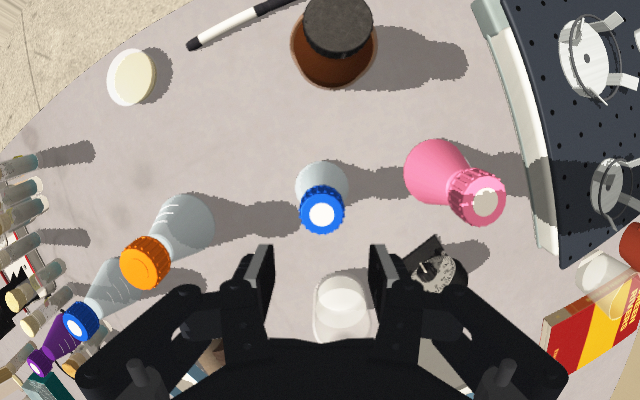

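The 50 ml cap at (322,213) is centred between the pads, with the pink flask (478,197) and the clock (435,270) clear of the fingers.

Emit:
play_rows:
  motion:
    - [0.03, 0, 0.7, 0, 48]
    - [0.03, 0, 1.4, 0, 48]
    - [0.03, 0, 2.1, 0, 48]
    - [0.03, 0, 2.45, 0, 48]
    - [0.03, 0, 2.45, 0, 48]

```text
clock: 20.23
position: [0.5404, -0.1105, 0.0565]
ee_rot: [-0.0, 0.176, 0.984, 0.0]
contact_force: [-0.4, -0.2, -0.3]
width: 0.0483
gripper_force: 0.0
```

Emit:
play_rows:
  motion:
    - [0, 0, 0, 0, 40]
    - [0, 0, 0, 0, 20]
    - [0, 0, 0, 0, 20]
    - [0, 0, 0, 0, 20]
    - [0, 0, 0, 0, 20]

```text
clock: 20.85
position: [0.5415, -0.1109, 0.0579]
ee_rot: [0.002, 0.176, 0.984, -0.0]
contact_force: [-0.6, -0.6, 5.9]
width: 0.0307
gripper_force: 49.4
```

```bash
python3 -c "
from h import *
go(C['50']);go(F['50'])"
```

```text
t 20.85 pos [ 0.5415 -0.1109  0.0579] w 0.0307 z [ 0.003 -0.001 -1.   ] y [0.346 0.938] units [ 0.56  7.43 -2.03]
t 20.85 pos [ 0.5415 -0.1109  0.0579] w 0.0307 z [ 0.003 -0.001 -1.   ] y [0.346 0.938] units [-0.02  0.02 -0.  ]
```

Emit:
play_rows:
  motion:
    - [0, 0, -0.5, 0, 20]
    - [0, 0, -1.7, 0, 20]
    - [0, 0, -3, 0, 20]
    - [0, 0, -4.2, 0, 20]
    - [0, 0, -5, 0, 20]

```text
clock: 21.48
position: [0.5407, -0.1108, 0.2592]
ee_rot: [0.002, 0.176, 0.984, -0.0]
contact_force: [0.8, -0.7, -0.7]
width: 0.0307
gripper_force: 49.5
```

Emit:
play_rows:
  motion:
    - [0.1, 0.8, 0, 0, 20]
    - [0.2, 2.2, 0, 0, 20]
    - [0.3, 3.6, 0, 0, 20]
    - [0.4, 5, 0, 0, 20]
    - [0.5, 6.4, 0, 0, 20]

```text
clock: 22.1
position: [0.6104, 0.1381, 0.2565]
ee_rot: [0.0, 0.176, 0.984, -0.0]
contact_force: [0.6, 0.3, -0.1]
width: 0.0303
gripper_force: 49.6
```

Emit:
play_rows:
  motion:
    - [0.07, 0.7, 0, 0, 20]
    - [0.07, 1.02, 0, 0, 20]
    - [0.07, 1.02, 0.6, 0, 20]
    - [0.07, 1.02, 1.4, 0, 20]
    - [0.07, 1.02, 1.4, 0, 20]

```text
clock: 22.72
position: [0.6198, 0.1743, 0.1979]
ee_rot: [-0.003, 0.176, 0.984, -0.001]
contact_force: [-0.5, -0.5, -0.3]
width: 0.0307
gripper_force: 49.6
```

Emit:
play_rows:
  motion:
    - [0, 0, 0, 0, 20]
    - [0, 0, 0, 0, 20]

```text
clock: 22.98
position: [0.6228, 0.1755, 0.2023]
ee_rot: [0.001, 0.176, 0.984, 0.001]
contact_force: [-0.3, -0.9, -0.3]
width: 0.0308
gripper_force: 49.6
```

```bash
python3 -c "
from h import *
go(C['50'])"
```

```text
t 22.98 pos [0.6228 0.1755 0.2023] w 0.0308 z [ 0.003  0.001 -1.   ] y [0.347 0.938] units [-0.    0.01  1.58]
```

Emit:
play_rows:
  motion:
    - [0, 0, 0.4, 0, 20]
    - [0, 0, 0.8, 0, 20]
    - [0, 0, 1.1, 0, 20]
    - [0, 0, 1.35, 0, 20]
    - [0, 0, 1.5, 0, 20]

```text
clock: 23.6
position: [0.6216, 0.1757, 0.1395]
ee_rot: [-0.0, 0.176, 0.984, -0.0]
contact_force: [0.2, 0.5, -1.3]
width: 0.0308
gripper_force: 49.6
```

Emit:
play_rows:
  motion:
    - [0, 0, 0.05, 0, 20]
    - [0, 0, 0.1, 0, 20]
    - [0, 0, 0.12, 0, 20]
    - [0, 0, 0.12, 0, 20]

```text
clock: 24.1
position: [0.6219, 0.1756, 0.1389]
ee_rot: [0.001, 0.176, 0.984, 0.0]
contact_force: [-3.6, -1.2, 11.6]
width: 0.0306
gripper_force: 50.9
```

Seated at the expected height (0.139). Release and go for the 125.

Emit:
play_rows:
  motion:
    - [0, 0, 0, 0, 35]
    - [0, 0, 0, 0, 50]
    - [0, 0, 0, 0, 50]
    - [0, 0, 0, 0, 50]

```text
clock: 24.6
position: [0.6218, 0.1757, 0.1354]
ee_rot: [-0.0, 0.176, 0.984, -0.0]
contact_force: [-0.1, 0.9, -0.1]
width: 0.05
gripper_force: 0.0
```

Emit:
play_rows:
  motion:
    - [0, 0, -0.5, 0, 50]
    - [0, 0, -1.2, 0, 50]
    - [0, 0, -2, 0, 50]
    - [0, 0, -3, 0, 55]
    - [0, 0, -3.6, 0, 55]

```text
clock: 25.22
position: [0.6224, 0.1758, 0.2819]
ee_rot: [0.001, 0.176, 0.984, 0.001]
contact_force: [0.1, -0.4, 0.6]
width: 0.0553
gripper_force: 0.0
```

```bash
python3 - <<'E'
from h import *
go((*F['125'][:2],.18))
cap("top",.169,C["50"])
d=cap("top",.112,F["125"])
E
```

```text
t 25.23 pos [0.6224 0.1758 0.2819] w 0.0553 z [ 0.003  0.001 -1.   ] y [0.346 0.938] units [ -3.65 -13.94   2.54]
top  [0.6209 0.1749 0.163 ] z 0.166 0.1715
top  [ 0.5666 -0.398   0.106 ] z 0.1127 0.1155
```

Emit:
play_rows:
  motion:
    - [-0.2, -1, 0, 0, 55]
    - [-0.6, -2.4, 0, 0, 55]
    - [-1, -3.8, 0, 0, 55]
    - [-1.4, -5.2, 0, 0, 55]
    - [-1.8, -6.6, 0, 0, 55]

```text
clock: 25.95
position: [0.597, -0.0985, 0.2779]
ee_rot: [-0.001, 0.176, 0.984, 0.0]
contact_force: [1.0, 0.5, 0.4]
width: 0.0549
gripper_force: 0.0
```

Emit:
play_rows:
  motion:
    - [-0.4, -1.4, 0, 0, 55]
    - [-0.8, -2.8, 0, 0, 55]
    - [-1.1, -4.2, 0, 0, 55]
    - [-1.4, -5.6, 0, 0, 55]
    - [-1.7, -6.8, 0, 0, 55]

```text
clock: 26.58
position: [0.5663, -0.3775, 0.2776]
ee_rot: [-0.001, 0.176, 0.984, 0.001]
contact_force: [1.0, 0.3, -0.1]
width: 0.055
gripper_force: 0.0
```

Emit:
play_rows:
  motion:
    - [-0.15, -0.54, 0, 0, 55]
    - [-0.15, -0.54, 1, 0, 55]
    - [-0.15, -0.54, 2.2, 0, 55]
    - [-0.15, -0.54, 2.2, 0, 55]
    - [-0.15, -0.54, 2.2, 0, 55]

```text
clock: 27.2
position: [0.5665, -0.3978, 0.193]
ee_rot: [0.001, 0.176, 0.984, -0.0]
contact_force: [0.2, -0.4, 0.5]
width: 0.0551
gripper_force: 0.0
```

```bash
python3 - <<'E'
from h import *
from rig import manip
d=manip.get_image("wrist");cv2.imwrite("pics/w5.png",d["img"][:,:,::-1])
go(F['125'])
E
```

```text
t 27.25 pos [ 0.5669 -0.3983  0.194 ] w 0.0546 z [ 0.003 -0.002 -1.   ] y [0.346 0.938] units [0.02 0.01 2.82]
```

View pics/w5.png

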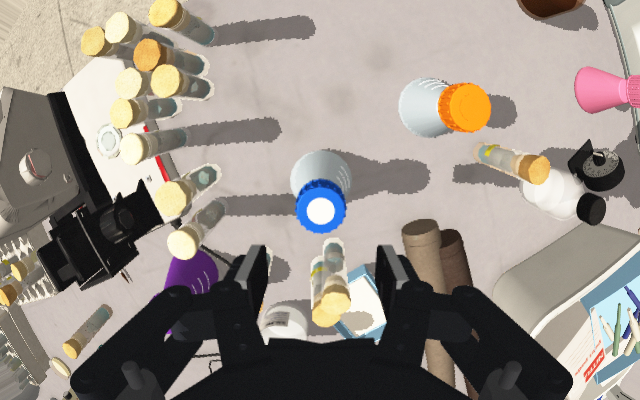

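The cap at (320,210) is blue on a clear flask and centred between the pads; the vials behind and the purple flask are clear.

Emit:
play_rows:
  motion:
    - [0.02, 0, 0.8, 0, 55]
    - [0.02, 0, 1.6, 0, 55]
    - [0.02, 0, 2.4, 0, 55]
    - [0.02, 0, 2.8, 0, 55]
    - [0.02, 0, 2.8, 0, 55]

```text
clock: 27.88
position: [0.5651, -0.3977, 0.08]
ee_rot: [0.0, 0.176, 0.984, 0.0]
contact_force: [0.8, -1.4, 0.5]
width: 0.0551
gripper_force: 0.0
```

Emit:
play_rows:
  motion:
    - [0, 0, 0, 0, 45]
    - [0, 0, 0, 0, 25]
    - [0, 0, 0, 0, 25]
    - [0, 0, 0, 0, 25]
    - [0, 0, 0, 0, 25]

```text
clock: 28.5
position: [0.5661, -0.3985, 0.0818]
ee_rot: [0.002, 0.176, 0.984, -0.001]
contact_force: [1.4, 0.8, 5.4]
width: 0.0368
gripper_force: 50.3
```

```bash
python3 -c "
from h import *
go(C['125']);go(F['125'])"
```

```text
t 28.5 pos [ 0.5661 -0.3985  0.0818] w 0.0368 z [ 0.003 -0.002 -1.   ] y [0.346 0.938] units [ 6.65 12.63 -2.05]
t 28.5 pos [ 0.5661 -0.3985  0.0818] w 0.0368 z [ 0.003 -0.002 -1.   ] y [0.346 0.938] units [-0.01  0.02  0.02]
```

Emit:
play_rows:
  motion:
    - [0, 0, -0.5, 0, 25]
    - [0, 0, -1.7, 0, 25]
    - [0, 0, -3, 0, 25]
    - [0, 0, -4.2, 0, 25]
    - [0, 0, -5, 0, 25]

```text
clock: 29.12
position: [0.565, -0.398, 0.2827]
ee_rot: [0.001, 0.176, 0.984, -0.001]
contact_force: [0.8, -0.2, -1.3]
width: 0.0367
gripper_force: 50.1
```

Emit:
play_rows:
  motion:
    - [0.4, 0.7, 0, 0, 25]
    - [1, 2, 0, 0, 25]
    - [1.7, 3.3, 0, 0, 25]
    - [2.4, 4.6, 0, 0, 25]
    - [3.1, 5.9, 0, 0, 25]

```text
clock: 29.75
position: [0.5295, -0.1315, 0.2797]
ee_rot: [0.0, 0.176, 0.984, 0.0]
contact_force: [1.4, 0.4, -0.6]
width: 0.0367
gripper_force: 50.3
```

Emit:
play_rows:
  motion:
    - [0.7, 1.3, 0, 0, 25]
    - [1.4, 2.6, 0, 0, 25]
    - [2.1, 3.9, 0, 0, 25]
    - [2.8, 5.2, 0, 0, 25]
    - [3.3, 6.2, 0, 0, 25]

```text
clock: 30.38
position: [0.4913, 0.1472, 0.2799]
ee_rot: [0.0, 0.175, 0.984, 0.0]
contact_force: [0.4, 0.8, -0.8]
width: 0.0367
gripper_force: 50.2
```

Emit:
play_rows:
  motion:
    - [0.25, 0.52, 0, 0, 25]
    - [0.25, 0.52, 0.6, 0, 25]
    - [0.25, 0.52, 1.4, 0, 25]
    - [0.25, 0.52, 1.4, 0, 25]
    - [0.25, 0.52, 1.4, 0, 25]

```text
clock: 31.0
position: [0.4908, 0.168, 0.2248]
ee_rot: [0.001, 0.176, 0.984, 0.0]
contact_force: [0.5, -0.9, -0.5]
width: 0.0365
gripper_force: 50.3
```

Emit:
play_rows:
  motion:
    - [0, 0, 0, 0, 25]
    - [0, 0, 0, 0, 25]

```text
clock: 31.25
position: [0.4908, 0.168, 0.2248]
ee_rot: [0.001, 0.176, 0.984, 0.0]
contact_force: [0.1, 0.4, -1.0]
width: 0.0367
gripper_force: 50.3
```

```bash
python3 -c "
from h import *
go(C['125'])"
```

```text
t 31.25 pos [0.4908 0.168  0.2248] w 0.0367 z [ 0.002  0.    -1.   ] y [0.347 0.938] units [-0.01 -0.    1.57]
```

Emit:
play_rows:
  motion:
    - [-0.01, 0, 0.4, 0, 25]
    - [-0.01, 0, 0.8, 0, 25]
    - [-0.01, 0, 1.1, 0, 25]
    - [-0.01, 0, 1.35, 0, 25]
    - [-0.01, 0, 1.45, 0, 25]

```text
clock: 31.88
position: [0.4904, 0.1678, 0.1652]
ee_rot: [-0.0, 0.176, 0.984, -0.0]
contact_force: [-0.3, 0.7, -0.7]
width: 0.0363
gripper_force: 50.3
```

Emit:
play_rows:
  motion:
    - [0, 0, 0.05, 0, 25]
    - [0, 0, 0.1, 0, 25]
    - [0, 0, 0.14, 0, 25]
    - [0, 0, 0.14, 0, 25]

```text
clock: 32.38
position: [0.4911, 0.168, 0.1628]
ee_rot: [0.001, 0.176, 0.984, 0.0]
contact_force: [-4.1, 0.7, 12.4]
width: 0.0365
gripper_force: 51.7
```

Emit:
play_rows:
  motion:
    - [0, 0, 0, 0, 40]
    - [0, 0, 0, 0, 55]
    - [0, 0, 0, 0, 55]
    - [0, 0, 0, 0, 55]

```text
clock: 32.88
position: [0.4905, 0.1679, 0.1599]
ee_rot: [-0.0, 0.176, 0.984, -0.0]
contact_force: [-0.7, 0.3, -0.8]
width: 0.055
gripper_force: 0.0
```

Emit:
play_rows:
  motion:
    - [0, 0, -0.5, 0, 55]
    - [0, 0, -1.2, 0, 55]
    - [0, 0, -2, 0, 55]
    - [0, 0, -3, 0, 55]
    - [0, 0, -4, 0, 55]

```text
clock: 33.5
position: [0.4904, 0.1678, 0.3211]
ee_rot: [-0.0, 0.176, 0.984, -0.0]
contact_force: [0.2, 0.6, 0.2]
width: 0.0549
gripper_force: 0.0
```

Emit:
play_rows:
  motion:
    - [0.5, -1, 0, 0, 55]
    - [1, -2, 0, 0, 55]
    - [1.5, -3.2, 0, 0, 55]
    - [2, -4.4, 0, 0, 55]
    - [2, -4.4, 0, 0, 55]

```text
clock: 34.12
position: [0.3524, 0.029, 0.3203]
ee_rot: [0.0, 0.178, 0.984, -0.0]
contact_force: [0.1, 0.4, 0.5]
width: 0.0549
gripper_force: 0.0
```

```bash
python3 - <<'E'
from h import *
for k,z in(("250",.213),("125",.193),("50",.169),("25",.153)): d=cap("top",z,C[k],k)
from rig import manip
s=manip.get_image("scene")
I=[cv2.resize(x,(400,400),interpolation=cv2.INTER_CUBIC) for x in(d["img"][145:255,160:270],s["img"][120:240,205:325])]
cv2.imwrite("pics/end.png",np.hstack(I)[:,:,::-1])
E
```

```text
top 250 [0.6141 0.3065 0.207 ] z 0.2121 0.2159
top 125 [0.4916 0.1678 0.187 ] z 0.193 0.1957
top 50 [0.6228 0.1753 0.163 ] z 0.1679 0.1712
top 25 [0.4837 0.2998 0.147 ] z 0.1515 0.1559
```

View pics/end.png

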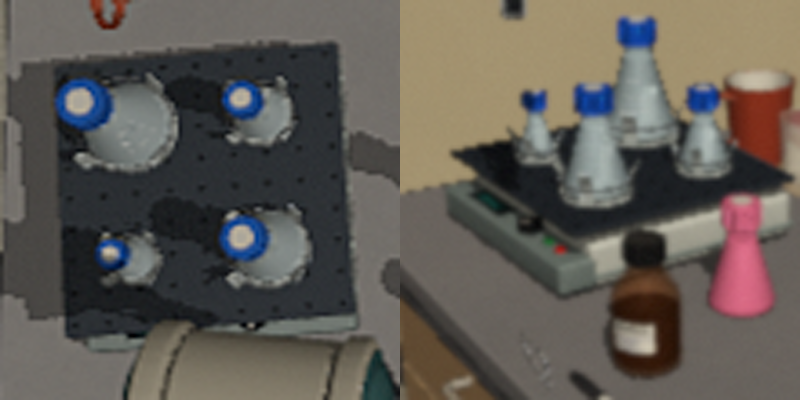

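All four flasks stand upright and centred in their clamps (top crop: 250 at (83,103), 50 at (242,100), 25 at (112,253), 125 at (244,238)). The measured cap centres are within about 2 mm of the clamp centres, at the seated height, so I'm handing in.

```bash
python3 -c "
from rig import manip
print(manip.sign_off())"
```

```text
the job is handed in; nothing more can be done
None
```

I seated all four blue-capped flasks upright in their own clamps, never touched the orange-capped flask or the brown bottle, and handed the job in after about 34 s of robot time; the sign-off returned no verdict.

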